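# Unlatch and slide open the terminal cover of a bench meter

### The arm

A 6-joint arm with a two-finger parallel gripper is mounted at the origin on the work surface. World frame = base frame: x ahead of the robot, y to its left, z up, the work surface at z = 0. Lengths are in m, angles in rad, forces in N, time in s.
With the tool pointing down it reaches from about 0.25 to 0.775 m from the base axis. Payload 4 kg.
Tool frame: the origin (TCP) lies between the finger pads; the fingertips stand 11 mm ahead of it and the grasp point (between the pads) lies 8 mm behind it; z points along the fingers, y is the direction in which the jaws open and shut (so a half turn about z gives the same grasp; the last joint's range is limited). The gripper opens to 94 mm and grips with 3 to 60 N. Pads are 16 mm wide; open, the fingers measure 119 mm over their backs; the gripper's body (75 mm by 177 mm) begins 78 mm behind the grasp point.
Start: joints at [1.134, 0.087, 1.371, -0, 1.684, -0.103], TCP at [0.18, 0.52, 0.19] pointing down, gripper open.
Joint ranges: [-3.1, 3.1], [-0.76, 2.03], [0.27, 2.55], [-1.08, 4.22], [0.17, 2.65], [-2.57, 2.57]. Speed limits (rad/s): [2.79, 2.79, 3.14, 3.14, 3.14, 3.14].

### API

Orientations are given as [roll, pitch, yaw] about the fixed x, y, z axes, in that order (R = Rz(yaw) Ry(pitch) Rx(roll)).
In Python, from bench import get_obs, cams, ticket gives the robot as it stands. The module is installed in compiled form; this text tells all that it offers.
- The arm moves only by the shell command python3 -m crank 'ROWS'. ROWS is JSON, a list of rows, each an object of numbers: "tx", "ty", "tz": the shift along the tool's x, y, z in cm; "twist": the turn about the tool's z in degrees; "grip": the opening, from 0 (shut) to 1 (fully open). In form: [{"tx": .., "ty": .., "tz": .., "twist": .., "grip": ..}, ...]. A call has 1 to 12 rows; each row shifts and turns the commanded pose from where the row before left it, along the tool's axes as they then stand; what a row does not reach is not made up. A row lasts 1/8 s, in which the tool goes at most 62.5 mm and 10.7 degrees, less where a joint would pass 70% of its speed; a pose out of reach is approached as far as the arm can. A call is refused whole if a number of a shift passes 6.25 or a number of a turn 10.7, either way. A call with a gripper value outside its range is refused whole. The fingers move at their own pace and stop on an object; the grip force is fixed at half the most. Time passes only in rows, so rows that do not move let the fingers close. It gives the time, the measured TCP pose, the force and the opening at its end, in the units of the state.
- get_obs(): the state, without advancing time (a new reading comes with each control period).
- cams.snapshot(name): name is "scene" or "top"; returns a dict with "frame" (420x560x3 uint8, red, green, blue), "intrinsics" (3x3 intrinsics, pixels), "R" (3x3) and "t" (3): a world point X has camera coordinates R X + t. Camera axes: x right, y down, z forward; pixel columns grow to the right and rows downward; lengths in m; the calibration is good to about 2 mm. A picture is of the moment at which its call begins. There is no depth.
- ticket.close_job(): hands the job in, once; it reports no verdict.
Trained networks look in a picture, given as the dict that the camera call returned (one of the last four; its "shot" number tells which), for a name from the list of things; names that differ only in an ending like _2 or _b are one class to them, and where a whole thing is asked for, a point or a joint stands for the part that bears it (a point fixed in the world has none). Each returns a list of dicts, best first, with "conf" (0 to 1); they miss things now and then, are a little off and sometimes report something else, mostly with a low value. They report only what shows in the picture. A call takes as long as a camera call. They do not tell look-alikes from the thing itself.
- cams.outline_of(picture, query): "region" (420x560 bool, what is visible of it) and "centre" ([column, row] in pixels, amid what is visible of it).
The state is a dict: "time": time; "joint_positions": joint angles; "qvel": joint speeds; "joint_torque": joint torques, N m; "tool_pos": TCP position; "ee_rot": TCP orientation; "wrist_force": force on the tool from outside, world axes, zero at the start; "wrist_torque": the same for the moment, N m; "width": finger opening in m.
Only numpy, scipy, OpenCV 4.12 (cv2) and the standard library are available. Lean on these libraries where they do the work, as an engineer would, in place of code of your own. Each camera call takes 0.05 s, during which the arm holds its last target.

### The job

Open the terminal compartment of the bench meter so that test leads can be connected: press the snap tab (the square pad outside the rails, on the catch bar that blocks the terminal cover) all the way down, then push the released cover along its guide rails until it is completely off its seat and lies flat on the free half of the deck. Only press and push, with the fingertips: do not lift the cover, and leave the weight, the adapter and the screwdriver where they are. Finish with the hand clear of everything.

Things in the scene. Friction and masses are not known exactly. Their poses are not given: they have to be found in the camera images.
- meter: Bench meter, a low off-white case with a grey deck, 240 (x) x 260 (y) x 70 mm high, fixed on the table. Origin at the bottom, below the middle of the cover channel; the case runs from x = -115 to +125, y = -130 to +130 mm. z is up, +y is the way the cover slides off. A flush dark display and white keys lie on its +x side.
- seat (a point): Centre of the cover's seat at deck height (x = 0, y = -55, z = 70 mm of the meter; 80 x 80 mm), over a well with brass terminals. Black guide rails, 10 mm high, run along y at x = +-43 to +-50 mm from y = -103 to +103 mm. Along the seat their lips, 7.5 to 10 mm above the deck, reach in to x = +-36 mm over the cover's edges. A 4 mm high back stop lies at y = -97 mm.
- park (a point): Centre of the free flat half of the channel, at the same deck height (x = 0, y = +50, z = 70 mm of the meter), between the same rails. An 8 mm high end stop at y = +97 mm limits the cover's whole travel to 112 mm.
- tab (a joint): Travel of the snap tab straight down, in m: 0 = up (cover locked), 0.011 = fully in, at its stop. About 4 N of friction, no spring: it stays where it is left; may start up to 2 mm down. Its 8 mm thick catch bar crosses the channel just ahead of the seated cover (y = -12 to -4 mm of the meter), 8 mm above the deck when up, blocking the cover, and 3 mm below the deck when fully in.
- tab_top (a point): Centre of the top of the tab's square white press pad, 28 x 28 mm, at x = -85, y = -8 mm of the meter, outside the -x rail; 14 mm above the deck when up, 3 mm above it when fully in.
- cover: Terminal cover, a loose white plastic plate 80 x 80 x 5 mm, about 120 g, axes parallel to the meter's; origin at the centre of its underside. Once released it slides along the meter's +y with a newton or two. An upright rib, 40 (x) x 8 (y) mm, stands on it, centred at y = -14 mm of the cover, its top 23 mm above the underside; the space behind it (-y) is free.
- rib (a point): Middle of the width of the rib's rear (-y) face, at x = 0, y = -18, z = 15 mm of the cover (8 mm below the rib's top): where to push toward the meter's +y.
- weight: Brass calibration weight with a knob, 44 mm across, 64 mm tall, 0.5 kg, standing on the table beside the meter; origin at its underside centre. Not to be moved.
- adapter: Round steel socket adapter, 36 mm across, 45 mm tall, standing on the table beside the meter; origin at its underside centre. Not to be moved.
- screwdriver: Screwdriver, 180 mm long, black handle up to about 30 mm thick, lying on the table beyond the meter; origin below its middle, its x axis along its length. Not to be moved.
Not all that is in view belongs to the job. There is more than one size of the cover; the job needs the largest.

How it is judged:
By the outcome, as a careful person would: the job done as asked, in the order asked, and still so for the second after the job is handed in, with the robot touching nothing.
It also fails if it takes over 40 s, if anything falls off the work surface, if the arm or the gripper's body presses on something with over 40 N, if the wrist force passes 120 N, or if a joint passes its speed limit or range.

## Working session

There is one attempt and no reset: what is moved stays moved. The work goes in short steps, Python scripts to look and compute and a shell command to move; the robot and the scene stay as the last step left them, time stands still between calls to the robot, and variables do not carry over. Pictures are saved under pics/ and viewed, and the job is handed in when it is done.

```bash
mkdir -p pics; python3 - <<'E'
from bench import get_obs,cams
import cv2
o=get_obs();print({k:o[k] for k in('time','tool_pos','ee_rot','width','wrist_force')})
for n in('scene','top'):
    s=cams.snapshot(n);cv2.imwrite(f'pics/{n}0.png',s['frame'][...,::-1])
    print(n,s['intrinsics'],s['R'],s['t'])
E
```

```text
{'time': 0.0, 'tool_pos': array([0.17995143, 0.51911157, 0.18921214]), 'ee_rot': array([-3.13941852e+00, -2.40833087e-04,  2.80780101e+00]), 'width': 0.09367291697256253, 'wrist_force': array([ 0.43114144,  0.72505264, -0.93733328])}
scene [[385.30779158   0.         277.93322314]
 [  0.         385.30779158 209.2785857 ]
 [  0.           0.           1.        ]] [[ 0.15738411  0.98753231  0.00319162]
 [ 0.78648289 -0.12338682 -0.60516143]
 [-0.59722266  0.09775295 -0.79609638]] [-0.12590006 -0.36545035  1.22316002]
top [[465.79321201   0.         279.48542817]
 [  0.         465.79321201 209.37112535]
 [  0.           0.           1.        ]] [[ 1.56664158e-02 -9.99875739e-01  1.75214818e-03]
 [-9.91099584e-01 -1.57605466e-02 -1.32186308e-01]
 [ 1.32197497e-01  3.34332342e-04 -9.91223340e-01]] [0.0189738  0.56242656 1.158088  ]
```

View pics/scene0.png

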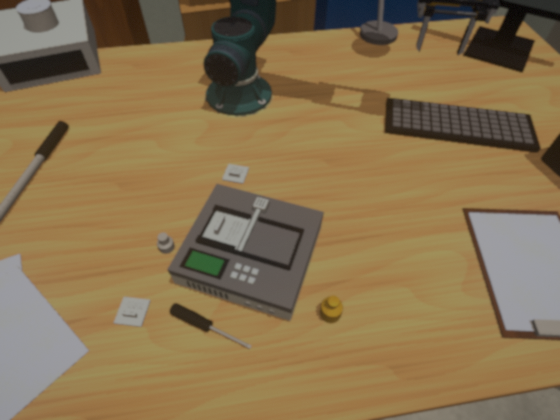

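View pics/top0.png

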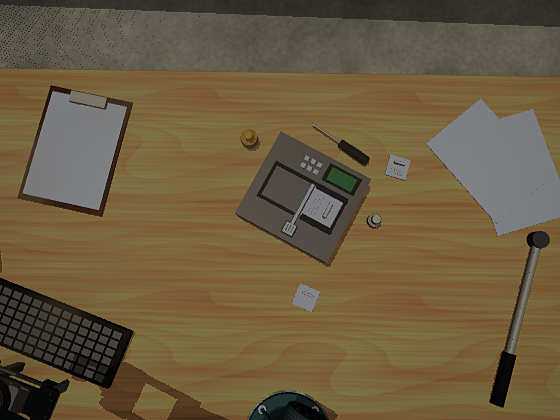

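```bash
python3 - <<'E'
from bench import get_obs,cams
import cv2,numpy as np
t=cams.snapshot('top');s=cams.snapshot('scene')
for n,p in(('top',t),('scene',s)):
    for q in('meter','cover','tab','seat','park','weight','adapter','screwdriver'):
        for r in cams.outline_of(p,q):
            ys,xs=np.nonzero(r['region']);print(n,q,round(r['conf'],2),np.round(r['centre'],1),r['region'].sum(),np.ravel(np.round(cv2.boxPoints(cv2.minAreaRect(np.c_[xs,ys].astype(np.float32))),1)))
a=t['frame'][120:280,225:385,::-1];cv2.imwrite('pics/tz.png',cv2.resize(a,(600,600),interpolation=cv2.INTER_CUBIC))
a=s['frame'][170:320,160:340,::-1];cv2.imwrite('pics/sz.png',cv2.resize(a,(720,600),interpolation=cv2.INTER_CUBIC))
E
```

```text
top meter 0.57 [297.6 191.7] 8909 [233.7 214.1 279.8 129.2 371.6 179.  325.4 263.9]
top cover 0.92 [392.9 168.9] 497 [383.2 174.9 389.2 153.6 411.8 160.1 405.8 181.4]
top cover 0.71 [304.6 298.6] 458 [291.3 304.1 299.7 283.3 319.5 291.2 311.2 312.1]
top cover 0.67 [321.4 203.7] 959 [300.4 213.2 313.6 186.8 343.2 201.6 330.  228. ]
top tab 0.58 [293.9 221.9] 297 [281.2 230.6 306.2 180.6 316.2 185.6 291.2 235.6]
top seat 0.93 [300.9 195.1] 9073 [233.3 215.  278.9 129.5 371.5 178.9 325.9 264.4]
top seat 0.38 [321.8 204.3] 912 [300.3 212.4 314.2 186.9 342.5 202.4 328.6 227.8]
top park 0.7 [299.8 195.9] 9063 [233.6 214.3 280.2 129.2 372.3 179.6 325.6 264.7]
top weight 0.72 [246.8 141.2] 236 [241. 130. 257. 130. 257. 147. 241. 147.]
top adapter 0.43 [376.8 220.4] 155 [367. 214. 380. 214. 380. 227. 367. 227.]
top adapter 0.2 [320.7 204.5] 865 [301.6 212.8 314.2 187.6 343.4 202.2 330.8 227.4]
top screwdriver 0.6 [350.  151.6] 315 [325.9 139.6 331.3 131.5 369.6 157.1 364.2 165.2]
scene meter 0.81 [254.4 254. ] 12723 [162.9 281.  197.7 171.2 325.5 211.7 290.7 321.5]
scene meter 0.66 [190.9 317
[... 193 characters left out ...]
12.6 206.8 249.4 220.2 238.7 249.4]
scene cover 0.79 [133.1 309.7] 800 [113.6 323.6 116.9 295.5 149.6 299.3 146.2 327.4]
scene cover 0.57 [327.2 310.5] 510 [319. 296. 342. 296. 342. 322. 319. 322.]
scene tab 0.71 [255.5 211.1] 361 [231.8 246.4 257.2 195.6 268.8 201.4 243.4 252.2]
scene seat 0.84 [253.6 254.4] 12584 [163.7 280.  199.4 171.1 325.6 212.5 289.9 321.4]
scene park 0.83 [254.3 253.8] 12572 [163.8 279.8 199.3 171.9 324.9 213.2 289.3 321.2]
scene weight 0.68 [329.8 312.5] 508 [313. 310. 331. 292. 348. 309. 330. 327.]
scene adapter 0.64 [163.8 242.5] 302 [157. 232. 173. 232. 173. 253. 157. 253.]
scene screwdriver 0.91 [189.5 315.5] 665 [166.2 313.6 172.8 300.4 253.2 340.6 246.6 353.8]
```

View pics/tz.png

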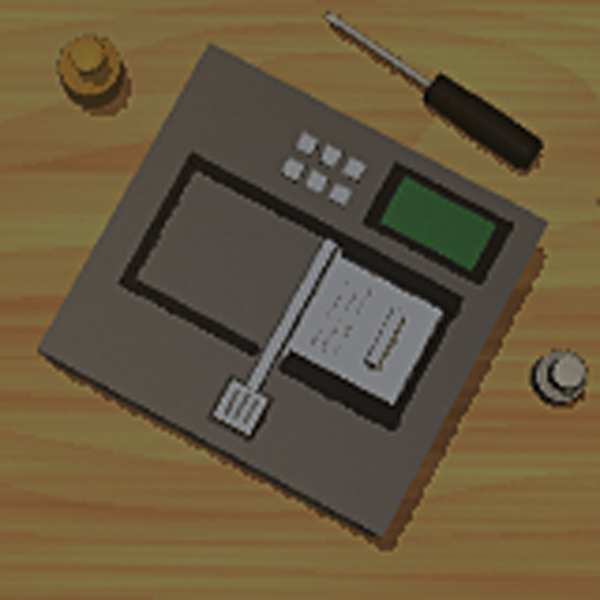

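View pics/sz.png

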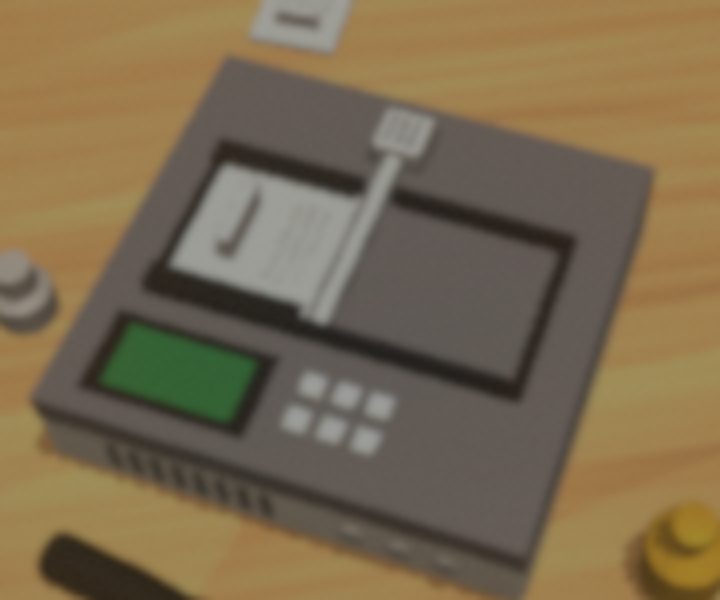

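```bash
cat > h.py <<'E'
import numpy as np
from scipy.optimize import least_squares
def proj(s,X):
    c=np.asarray(X)@s['R'].T+s['t'];k=s['intrinsics'];return c[:,:2]/c[:,2:]*[k[0,0],k[1,1]]+k[:2,2]
def M(p,X):
    X=np.asarray(X)/1000;c,s=np.cos(p[2]),np.sin(p[2])
    return X@np.array([[c,-s,0],[s,c,0],[0,0,1]]).T+[p[0],p[1],0]
def back(s,uv,z):
    k=s['intrinsics'];d=np.array([(uv[0]-k[0,2])/k[0,0],(uv[1]-k[1,2])/k[1,1],1])
    d=s['R'].T@d;o=-s['R'].T@s['t'];return o+d*(z-o[2])/d[2]
E
python3 - <<'E'
from bench import get_obs,cams
from h import *
t=cams.snapshot('top');s=cams.snapshot('scene')
W=[[125,130,70],[125,-130,70],[-115,-130,70],[-115,130,70]]
Wt=W+[[50,103,80],[-50,103,80],[-85,-8,84]]
tu=np.array([[208,45],[547,220],[385,537],[40,352],[193,155],[123,284],[243,408]])/3.75+[225,120]-.4
Ws=W+[[-85,-8,84]]
su=np.array([[525,560],[35,402],[228,58],[655,172],[405,130]])/4+[160,170]-.4
ft=lambda p:(proj(t,M(p,Wt))-tu).ravel()
fs=lambda p:(proj(s,M(p,Ws))-su).ravel()
for f in(ft,fs,lambda p:np.r_[ft(p),fs(p)]):
    r=least_squares(f,[.45,-.05,-.5],loss='soft_l1');print(r.x,np.round(r.fun.reshape(-1,2),1).tolist())
p=r.x
print('yawdeg',np.degrees(p[2]))
for n,X in dict(pad=[-85,-8,84],rib=[0,-73,85],ribend=[0,39,85],cover=[0,-55,75]).items(): print(n,M(p,[X]))
# weights etc
for n,uv,z in(('weight',(246.8,139),.06),('adapter',(374,220.5),.045)): print(n,back(t,uv,z))
# rib check
rib=np.array([383,338])/3.75+[225,120]-.4; w=back(t,rib,.091);c,sn=np.cos(p[2]),np.sin(p[2]);d=w[:2]-p[:2];print('rib top meter',[c*d[0]+sn*d[1],-sn*d[0]+c*d[1]])
o=get_obs();print(o['tool_pos'],o['ee_rot'])
E
```

```text
[ 0.58820106 -0.02942113 -0.47399566] [[0.1, -0.3], [0.8, 0.1], [0.4, 0.2], [-0.4, 0.2], [-0.4, -0.4], [-0.7, -0.0], [0.2, 0.1]]
[ 0.59027436 -0.02535433 -0.48398308] [[0.7, 0.4], [-1.6, -0.2], [-0.2, -0.6], [0.7, -0.5], [-0.2, 0.4]]
[ 0.58896366 -0.0276333  -0.4778587 ] [[-0.3, -0.7], [0.2, 0.1], [-0.6, -0.0], [-1.1, -0.4], [-1.0, -0.8], [-1.4, -0.5], [-0.6, -0.3], [-0.1, -0.3], [-2.7, -0.2], [-1.6, -0.8], [-0.7, -1.2], [-1.5, 0.0]]
yawdeg -27.379286837990474
pad [[0.50980618 0.00435254 0.084     ]]
rib [[ 0.55539251 -0.09245597  0.085     ]]
ribend [[0.60689893 0.00699798 0.085     ]]
cover [[ 0.56367033 -0.0764723   0.075     ]]
weight [0.7400376  0.11464605 0.06      ]
adapter [ 0.53631078 -0.21288142  0.045     ]
rib top meter [np.float64(-0.001675703939739339), np.float64(-0.06878407353150592)]
[0.18021026 0.51967008 0.19043307] [3.14145717e+00 1.23895965e-05 2.80781329e+00]
```

```bash
python3 -m crank '[{"twist":9.8,"grip":0},{"twist":9.8,"grip":0},{"twist":9.8,"grip":0},{"twist":9.8,"grip":0},{"twist":9.8,"grip":0},{"twist":9.8,"grip":0},{"twist":9.8,"grip":0},{"twist":9.8,"grip":0},{"twist":9.8,"grip":0},{"twist":10.1,"grip":0}]'
cat >> h.py <<'E'
P=[.589,-.0275,-.4778]
def state():
    from bench import get_obs
    o=get_obs();d=o['tool_pos'][:2]-P[:2];c,s=np.cos(P[2]),np.sin(P[2])
    print('t',o['time'],'meter mm x,y,z',np.round(1000*np.array([c*d[0]+s*d[1],-s*d[0]+c*d[1],o['tool_pos'][2]]),1),'rpy',np.round(np.degrees(o['ee_rot']),1),'F',np.round(o['wrist_force'],1),'w',o['width'],'q',np.round(o['joint_positions'],2))
E
python3 -c "from h import *;state()"
```

```text
t 1.1 meter mm x,y,z [-614.6  297.9  190.4] rpy [180.    0.  160.9] F [-0.1  0.4  0.1] w 0.09392196658132984 q [ 1.13  0.09  1.37  0.    1.68 -0.1 ]invalid input at $[0]: expected keys tx, ty, tz, twist, grip
```

All keys are required.

```bash
python3 -m crank '[{"tx":0,"ty":0,"tz":0,"twist":9.8,"grip":0},{"tx":0,"ty":0,"tz":0,"twist":9.8,"grip":0},{"tx":0,"ty":0,"tz":0,"twist":9.8,"grip":0},{"tx":0,"ty":0,"tz":0,"twist":9.8,"grip":0},{"tx":0,"ty":0,"tz":0,"twist":9.8,"grip":0},{"tx":0,"ty":0,"tz":0,"twist":9.8,"grip":0},{"tx":0,"ty":0,"tz":0,"twist":9.8,"grip":0},{"tx":0,"ty":0,"tz":0,"twist":9.8,"grip":0},{"tx":0,"ty":0,"tz":0,"twist":9.8,"grip":0},{"tx":0,"ty":0,"tz":0,"twist":10,"grip":0}]'
python3 -c "from h import *;state()"
```

```text
time: 2.35
tool_pos: [0.1802, 0.5196, 0.1904]
ee_rot: [3.142, 0.0, 1.088]
wrist_force: [-0.8, -0.9, -0.3]
width: 0.0007
t 2.35 meter mm x,y,z [-614.6  297.9  190.4] rpy [180.    0.   62.3] F [-0.8 -0.9 -0.3] w 0.0007075756990490426 q [ 1.13  0.09  1.37 -0.    1.68  1.62]
```

```bash
python3 -m crank '[{"tx":-2.78,"ty":4.8,"tz":0,"twist":0,"grip":0},{"tx":-2.78,"ty":4.8,"tz":0,"twist":0,"grip":0},{"tx":-2.78,"ty":4.8,"tz":0,"twist":0,"grip":0},{"tx":-2.78,"ty":4.8,"tz":0,"twist":0,"grip":0},{"tx":-2.78,"ty":4.8,"tz":0,"twist":0,"grip":0},{"tx":-2.78,"ty":4.8,"tz":0,"twist":0,"grip":0},{"tx":-2.78,"ty":4.8,"tz":0,"twist":0,"grip":0},{"tx":-2.78,"ty":4.8,"tz":0,"twist":0,"grip":0},{"tx":-2.78,"ty":4.8,"tz":0,"twist":0,"grip":0},{"tx":-2.78,"ty":4.8,"tz":0,"twist":0,"grip":0},{"tx":-2.78,"ty":4.8,"tz":0,"twist":-0.3,"grip":0},{"tx":0,"ty":0,"tz":0,"twist":0,"grip":0}]'
python3 -c "from h import *;state()"
```

```text
time: 3.85
tool_pos: [0.5099, 0.0026, 0.1896]
ee_rot: [-3.141, 0.001, 1.094]
wrist_force: [-0.2, -0.4, 0.7]
width: 0.0007
t 3.85 meter mm x,y,z [-84.   -9.6 189.6] rpy [-1.80e+02  1.00e-01  6.27e+01] F [-0.2 -0.4  0.7] w 0.0006700987231668754 q [-0.11 -0.    1.46 -0.    1.68  0.37]
```

```bash
python3 -m crank '[{"tx":0.15,"ty":-0.1,"tz":2.8,"twist":0,"grip":0},{"tx":0,"ty":0,"tz":2.8,"twist":0,"grip":0},{"tx":0,"ty":0,"tz":2.4,"twist":0,"grip":0},{"tx":0,"ty":0,"tz":0,"twist":0,"grip":0}]'
python3 - <<'E'
from h import *
from bench import cams
import cv2
state()
t=cams.snapshot('top');s=cams.snapshot('scene')
a=t['frame'][120:280,225:385,::-1];b=s['frame'][170:320,160:310,::-1]
cv2.imwrite('pics/p1.png',np.hstack([cv2.resize(a,(400,400)),cv2.resize(b,(400,400))]))
E
```

```text
time: 4.35
tool_pos: [0.5066, 0.0086, 0.1084]
ee_rot: [-3.137, 0.001, 1.1]
wrist_force: [-0.9, 0.3, -1.0]
width: 0.0006
t 4.35 meter mm x,y,z [-89.8  -5.8 108.4] rpy [-1.797e+02  1.000e-01  6.300e+01] F [-0.9  0.3 -1. ] w 0.0006064356977425821 q [-0.1   0.03  1.6   0.    1.52  0.38]
```

View pics/p1.png

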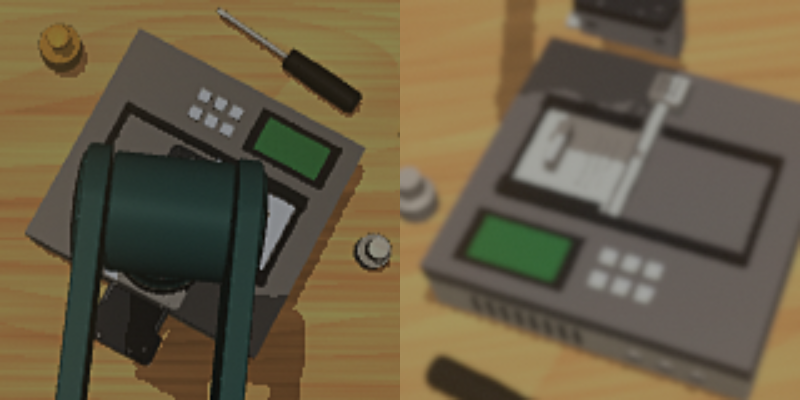

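```bash
python3 - <<'E'
from h import *
from bench import cams,get_obs
import cv2
state()
s=cams.snapshot('scene');p=get_obs()['tool_pos']
im=s['frame'][100:240,180:340,::-1].copy();im=cv2.resize(im,None,fx=5,fy=4.2857,interpolation=cv2.INTER_CUBIC)
im=cv2.convertScaleAbs(im,alpha=1.5)
for X in(p,p-[0,0,.011],p+[0,0,.08]):
    u=proj(s,[X])[0];print(u);cv2.circle(im,tuple(int(v) for v in ((u-[180,100]+.5)*[5,4.2857])),4,(0,0,255),1)
cv2.imwrite('pics/p2.png',im)
E
```

```text
t 4.45 meter mm x,y,z [-87.6  -5.2 111.3] rpy [180.  -0.  63.] F [ 0.3 -0.1  0.2] w 0.0008770623542664503 q [-0.1   0.02  1.59  0.    1.52  0.37]
[260.51337609 193.71784804]
[260.67898416 196.93564678]
[259.19519393 168.10529931]
```

View pics/p2.png

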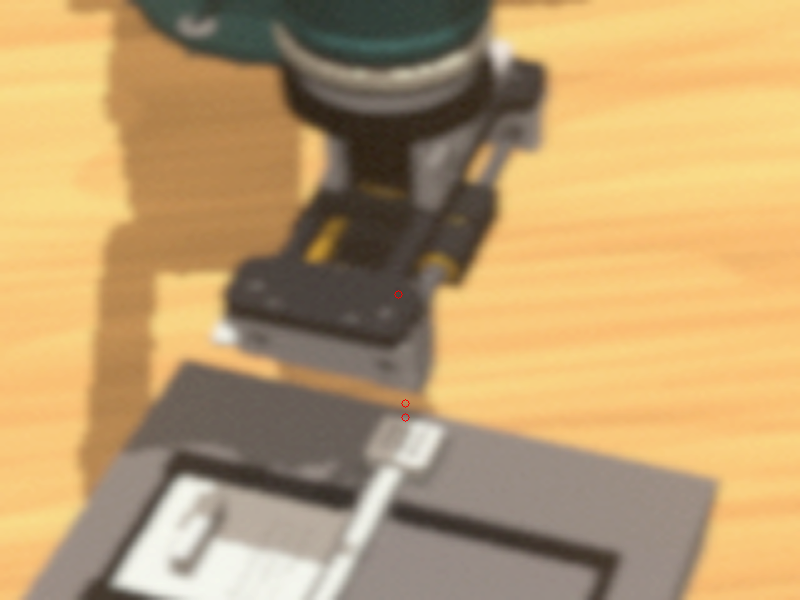

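```bash
python3 - <<'E'
from h import *
from bench import cams,get_obs
import cv2
s=cams.snapshot('scene');t=cams.snapshot('top');o=get_obs();p=o['tool_pos'];print(-s['R'].T@s['t'],-t['R'].T@t['t'])
a=o['ee_rot'][2];tx=np.array([np.cos(a),np.sin(a),0]);ty=np.array([np.sin(a),-np.cos(a),0]);z=np.array([0,0,1])
P3=[p+sx*.0375*tx+sy*.0885*ty+.086*z for sx,sy in((1,1),(1,-1),(-1,-1),(-1,1))]
F=[p+sx*.008*tx+sy*.0125*ty-.011*z for sx,sy in((1,1),(1,-1),(-1,-1),(-1,1))]
out=[]
for c,(x,y,w,h) in((s,(180,100,160,140)),(t,(205,120,180,160))):
    im=c['frame'][y:y+h,x:x+w,::-1].copy();k=400/w;im=cv2.convertScaleAbs(cv2.resize(im,(400,int(h*k)),interpolation=cv2.INTER_CUBIC),alpha=1.5)
    for Q,col in((P3,(0,0,255)),(F,(255,255,0))):
        cv2.polylines(im,[((proj(c,Q)-[x,y]+.5)*k).astype(int)],True,col,1)
    out.append(cv2.resize(im,(400,350)))
cv2.imwrite('pics/p3.png',np.hstack(out))
E
```

```text
[ 1.037734   -0.04032888  0.75299864] [0.40402714 0.02744841 1.2222357 ]
```

View pics/p3.png

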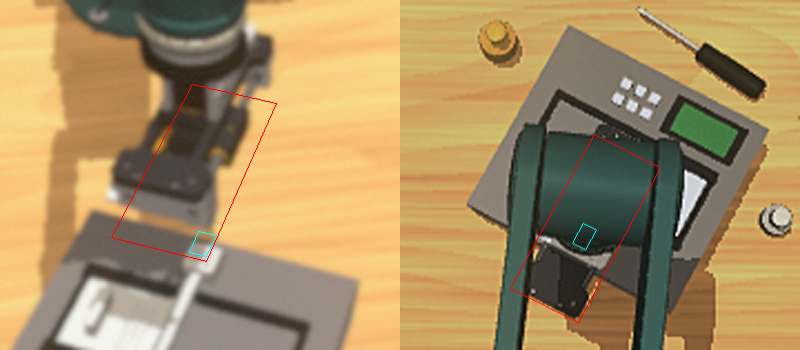

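```bash
python3 -c "from h import *;state()"; python3 -m crank '[{"tx":-0.2,"ty":0.2,"tz":0.5,"twist":0,"grip":0},{"tx":0,"ty":0,"tz":0.4,"twist":0,"grip":0},{"tx":0,"ty":0,"tz":0,"twist":0,"grip":0}]'
python3 -c "from h import *;state()"
```

```text
t 4.6 meter mm x,y,z [-86.6  -5.3 112.1] rpy [ 1.798e+02 -1.000e-01  6.300e+01] F [0.2 0.9 0. ] w 0.0002650670687205913 q [-0.1   0.02  1.59  0.    1.52  0.37]
time: 4.97
tool_pos: [0.5092, 0.0047, 0.1008]
ee_rot: [-3.14, 0.0, 1.099]
wrist_force: [-0.4, 0.7, 0.2]
width: 0.0007
t 4.975 meter mm x,y,z [-85.7  -8.1 100.8] rpy [-179.9    0.    63. ] F [-0.4  0.7  0.2] w 0.0006787469302263112 q [-0.1   0.03  1.61  0.    1.5   0.37]
```

```bash
python3 -m crank '[{"tx":0,"ty":0,"tz":0.3,"twist":0,"grip":0},{"tx":0,"ty":0,"tz":0.3,"twist":0,"grip":0},{"tx":0,"ty":0,"tz":0.2,"twist":0,"grip":0},{"tx":0,"ty":0,"tz":0,"twist":0,"grip":0}]'
python3 -c "from h import *;state()"
python3 -m crank '[{"tx":0,"ty":0,"tz":0.2,"twist":0,"grip":0},{"tx":0,"ty":0,"tz":0.2,"twist":0,"grip":0},{"tx":0,"ty":0,"tz":0,"twist":0,"grip":0}]'
python3 -c "from h import *;state()"
```

```text
time: 5.48
tool_pos: [0.5094, 0.0047, 0.0931]
ee_rot: [-3.141, 0.0, 1.099]
wrist_force: [0.0, -0.0, 0.5]
width: 0.0005
t 5.475 meter mm x,y,z [-85.5  -8.   93.1] rpy [-180.    0.   63.] F [ 0.  -0.   0.5] w 0.00046777253688395497 q [-0.1   0.04  1.62  0.    1.49  0.37]
time: 5.85
tool_pos: [0.5094, 0.0047, 0.0891]
ee_rot: [-3.141, 0.0, 1.099]
wrist_force: [-0.7, -0.8, 0.5]
width: 0.0005
t 5.85 meter mm x,y,z [-85.5  -8.   89.1] rpy [-180.    0.   63.] F [-0.7 -0.8  0.5] w 0.0005238328038674781 q [-0.1   0.04  1.62  0.    1.48  0.37]
```

```bash
cat > look.py <<'E'
import sys,cv2
from h import *
from bench import cams
state()
s=cams.snapshot('scene');x,y,w,h=[int(v) for v in sys.argv[2:6]]
im=cv2.resize(s['frame'][y:y+h,x:x+w,::-1],(800,int(800*h/w)),interpolation=cv2.INTER_CUBIC)
cv2.imwrite(sys.argv[1],cv2.convertScaleAbs(im,alpha=1.5))
E
python3 look.py pics/p4.png 200 150 120 85
```

```text
t 5.85 meter mm x,y,z [-85.5  -8.   89.1] rpy [-180.    0.   63.] F [-0.7 -0.8  0.5] w 0.0005238328038674781 q [-0.1   0.04  1.62  0.    1.48  0.37]
```

View pics/p4.png

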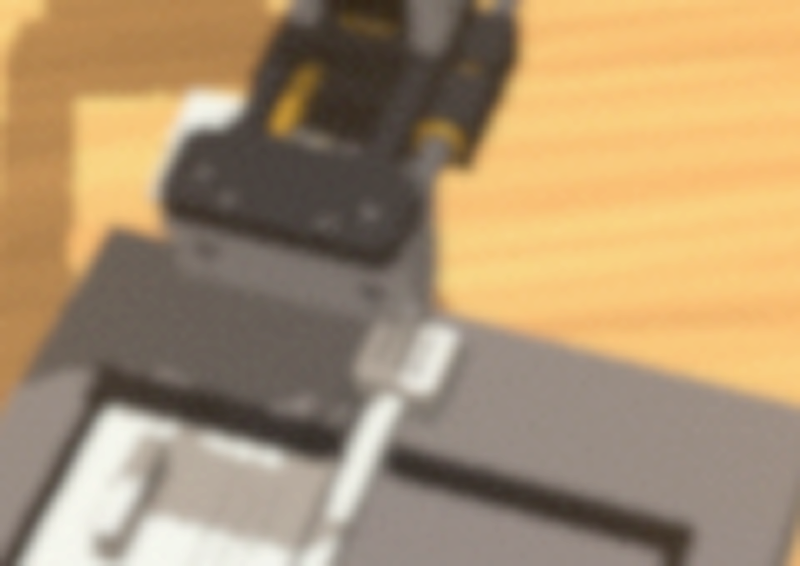

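```bash
python3 -m crank '[{"tx":0,"ty":0,"tz":-4,"twist":0,"grip":0},{"tx":0,"ty":0,"tz":-4,"twist":0,"grip":0},{"tx":0,"ty":0,"tz":-4,"twist":0,"grip":0},{"tx":0,"ty":0,"tz":0,"twist":0,"grip":0}]'
python3 look.py pics/p5.png 180 60 180 130; python3 - <<'E'
from h import *
from bench import cams,get_obs
s=cams.snapshot('scene');p=get_obs()['tool_pos']
for dz in(-.011,0,.086,.2):print(dz,(proj(s,[p+[0,0,dz]])[0]-[180,60])*800/180)
E
```

```text
time: 6.4
tool_pos: [0.5118, 0.0045, 0.2137]
ee_rot: [3.134, -0.003, 1.099]
wrist_force: [0.5, 0.3, -0.3]
width: 0.0002
t 6.4 meter mm x,y,z [-83.3  -7.1 213.7] rpy [179.5  -0.2  63. ] F [ 0.5  0.3 -0.3] w 0.00018297262957731362 q [-0.1  -0.01  1.42  0.    1.72  0.37]
-0.011 [344.38016448 471.99571036]
0 [343.40299794 454.62783996]
0.086 [334.90138728 303.5227151 ]
0.2 [320.60941795  49.50145992]
```

View pics/p5.png

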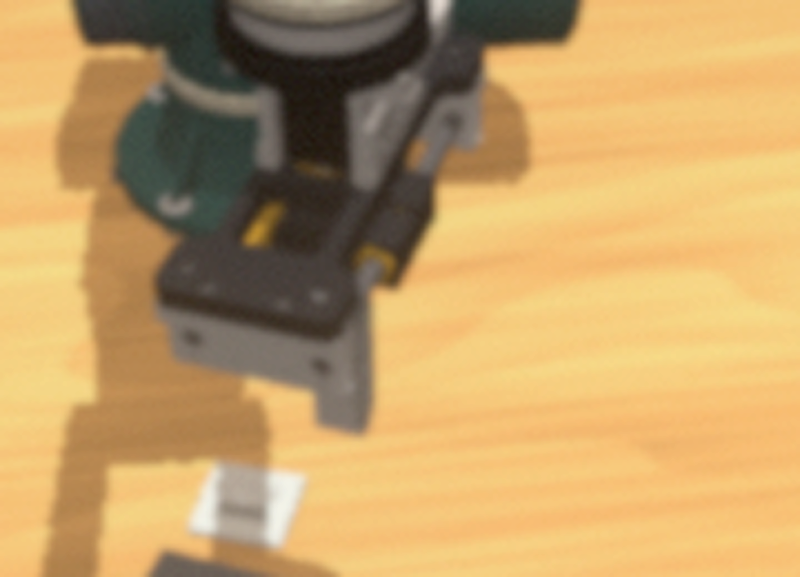

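```bash
python3 -m crank '[{"tx":0,"ty":0,"tz":4,"twist":0,"grip":0},{"tx":0,"ty":0,"tz":4,"twist":0,"grip":0},{"tx":0,"ty":0,"tz":4,"twist":0,"grip":0},{"tx":0,"ty":0,"tz":0.5,"twist":0,"grip":0},{"tx":0,"ty":0,"tz":0.4,"twist":0,"grip":0},{"tx":0,"ty":0,"tz":0.2,"twist":0,"grip":0},{"tx":0,"ty":0,"tz":0,"twist":0,"grip":0}]'
python3 look.py pics/p6.png 200 150 120 85
```

```text
time: 7.38
tool_pos: [0.5105, 0.0046, 0.0797]
ee_rot: [3.139, -0.001, 1.099]
wrist_force: [0.5, 0.0, 0.1]
width: 0.0005
t 7.375 meter mm x,y,z [-84.5  -7.6  79.7] rpy [ 1.799e+02 -1.000e-01  6.300e+01] F [0.5 0.  0.1] w 0.0005464794277372147 q [-0.1   0.05  1.64  0.    1.46  0.37]
```

View pics/p6.png

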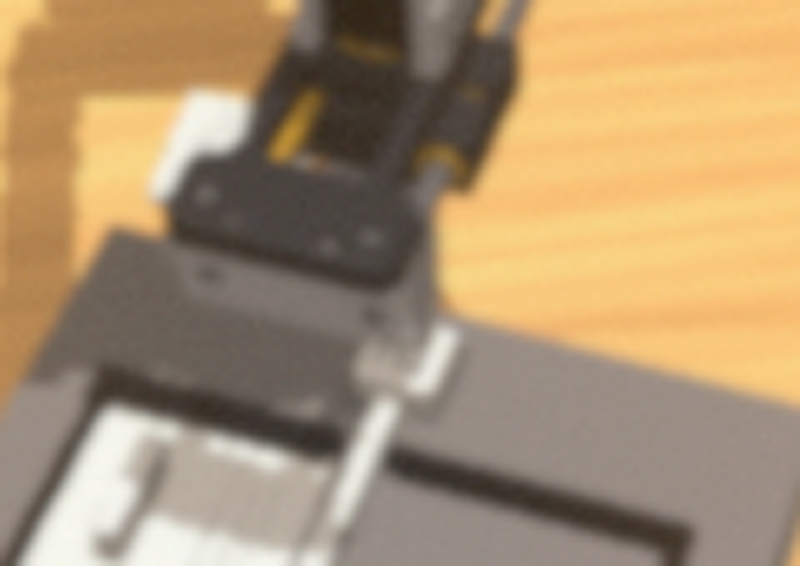

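```bash
python3 -m crank '[{"tx":0,"ty":0,"tz":0.3,"twist":0,"grip":0},{"tx":0,"ty":0,"tz":0.3,"twist":0,"grip":0},{"tx":0,"ty":0,"tz":0,"twist":0,"grip":0}]';python3 -m crank '[{"tx":0,"ty":0,"tz":0.2,"twist":0,"grip":0},{"tx":0,"ty":0,"tz":0,"twist":0,"grip":0}]'
python3 -m crank '[{"tx":0,"ty":0,"tz":0.2,"twist":0,"grip":0},{"tx":0,"ty":0,"tz":0,"twist":0,"grip":0}]'
python3 -m crank '[{"tx":0,"ty":0,"tz":0.2,"twist":0,"grip":0},{"tx":0,"ty":0,"tz":0,"twist":0,"grip":0}]'
python3 look.py pics/p7.png 200 150 120 85
```

```text
time: 7.8
tool_pos: [0.5093, 0.0048, 0.0719]
ee_rot: [-3.141, 0.0, 1.099]
wrist_force: [1.2, 0.3, 1.1]
width: 0.0004
time: 8.05
tool_pos: [0.5095, 0.0047, 0.0701]
ee_rot: [-3.141, 0.0, 1.099]
wrist_force: [0.2, -0.2, 0.4]
width: 0.0003
time: 8.3
tool_pos: [0.5095, 0.0047, 0.0682]
ee_rot: [-3.141, 0.0, 1.099]
wrist_force: [-0.0, 1.2, -0.3]
width: 0.0004
time: 8.55
tool_pos: [0.5097, 0.0047, 0.0667]
ee_rot: [3.141, -0.0, 1.099]
wrist_force: [-0.0, 0.6, 3.1]
width: 0.0005
t 8.55 meter mm x,y,z [-85.2  -7.9  66.7] rpy [180.  -0.  63.] F [-0.   0.6  3.1] w 0.0005073129065713256 q [-0.1   0.06  1.65  0.    1.43  0.37]
```

View pics/p7.png

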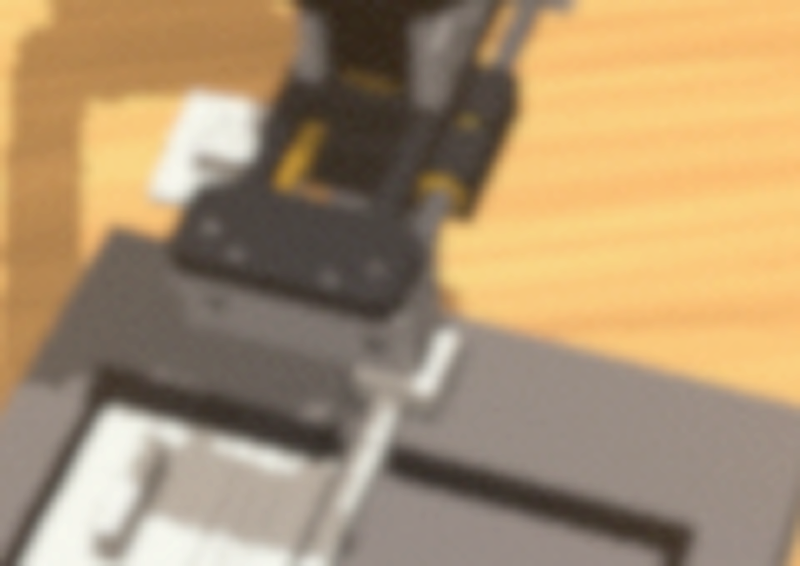

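```bash
for i in 1 2 3; do python3 -m crank '[{"tx":0,"ty":0,"tz":0.2,"twist":0,"grip":0},{"tx":0,"ty":0,"tz":0,"twist":0,"grip":0}]' | grep -E "tool_pos|force"; done
```

```text
tool_pos: [0.5098, 0.0047, 0.0645]
wrist_force: [-0.9, 1.2, 3.5]
tool_pos: [0.5097, 0.0047, 0.0622]
wrist_force: [0.2, -0.5, 3.1]
tool_pos: [0.5097, 0.0047, 0.0602]
wrist_force: [-0.3, -0.2, 2.6]
```

```bash
python3 -m crank '[{"tx":0,"ty":0,"tz":0.2,"twist":0,"grip":0},{"tx":0,"ty":0,"tz":0,"twist":0,"grip":0}]' | grep -E "tool_pos|force"; python3 -m crank '[{"tx":0,"ty":0,"tz":0.2,"twist":0,"grip":0},{"tx":0,"ty":0,"tz":0,"twist":0,"grip":0}]' | grep -E "tool_pos|force"
```

```text
tool_pos: [0.5097, 0.0047, 0.0582]
wrist_force: [0.2, 0.1, 3.0]
tool_pos: [0.5098, 0.0047, 0.0581]
wrist_force: [-3.0, 0.6, 10.8]
```

```bash
python3 -m crank '[{"tx":0,"ty":0,"tz":0.2,"twist":0,"grip":0},{"tx":0,"ty":0,"tz":0,"twist":0,"grip":0}]' | grep -E "tool_pos|force"; python3 look.py pics/p8.png 200 150 120 85
```

```text
tool_pos: [0.5099, 0.0047, 0.0579]
wrist_force: [-6.6, 0.4, 17.9]
t 10.1 meter mm x,y,z [-85.1  -7.8  57.9] rpy [179.9  -0.   63. ] F [-6.6  0.4 17.9] w 0.0006687183973942596 q [-0.1   0.06  1.66 -0.    1.41  0.37]
```

View pics/p8.png

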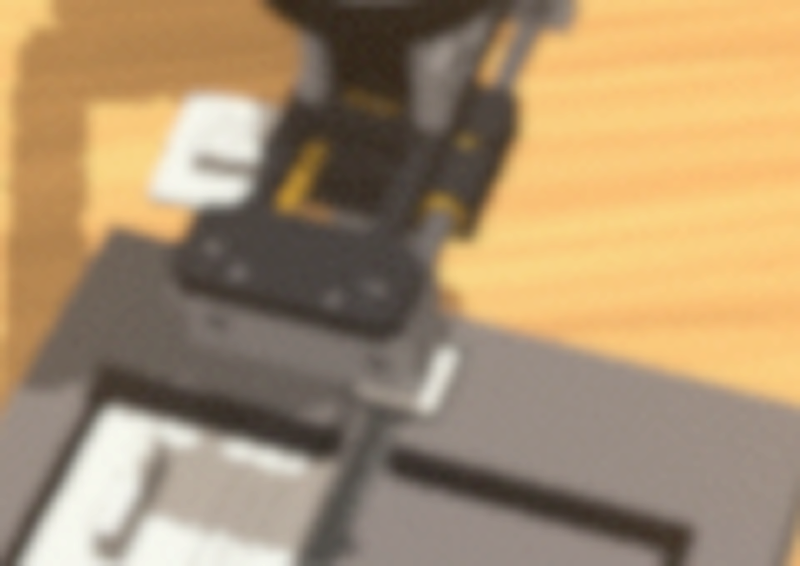

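```bash
python3 -m crank '[{"tx":0,"ty":0,"tz":-1.5,"twist":0,"grip":0},{"tx":0,"ty":0,"tz":-3,"twist":0,"grip":0},{"tx":0,"ty":0,"tz":0,"twist":0,"grip":0},{"tx":-2.05,"ty":2.1,"tz":0,"twist":0,"grip":0},{"tx":-2.05,"ty":2.1,"tz":0,"twist":0,"grip":0},{"tx":-2.05,"ty":2.1,"tz":0,"twist":0,"grip":0},{"tx":-2.05,"ty":2.2,"tz":0,"twist":0.4,"grip":0},{"tx":0,"ty":0,"tz":0,"twist":0,"grip":0},{"tx":0,"ty":0,"tz":0,"twist":0,"grip":0}]'
python3 look.py pics/p9.png 160 130 160 115;python3 -c "
from h import *
from bench import cams
s=cams.snapshot('scene')
for X in([0,-73,85],[20,-73,93],[-20,-73,93],[0,-90,110]):print(X,(proj(s,M(P,[X]))[0]-[160,130])*5)"
```

```text
time: 11.28
tool_pos: [0.5472, -0.1061, 0.0979]
ee_rot: [-3.139, -0.0, 1.092]
wrist_force: [0.1, 0.5, -0.4]
width: 0.0005
t 11.275 meter mm x,y,z [ -1.  -89.1  97.9] rpy [-179.8   -0.    62.6] F [ 0.1  0.5 -0.4] w 0.0004539435190131588 q [-0.29  0.14  1.5   0.    1.51  0.18]
[0, -73, 85] [283.72279382 470.50079258]
[20, -73, 93] [261.72313333 496.97149193]
[-20, -73, 93] [300.47193553 423.17259351]
[0, -90, 110] [238.55043419 425.18454813]
```

View pics/p9.png

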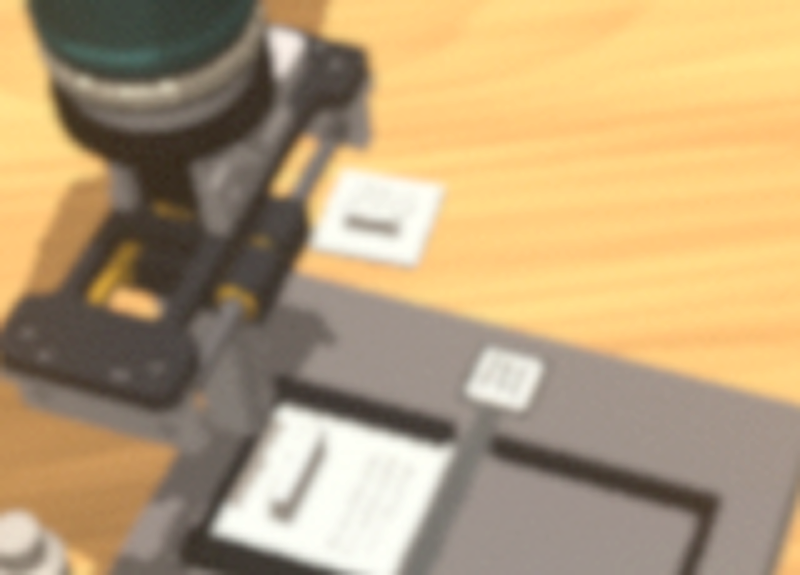

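```bash
python3 -m crank '[{"tx":0,"ty":0,"tz":1,"twist":0,"grip":0},{"tx":0,"ty":0,"tz":1,"twist":0,"grip":0},{"tx":0,"ty":0,"tz":0.5,"twist":0,"grip":0},{"tx":0,"ty":0,"tz":0,"twist":0,"grip":0}]';python3 -m crank '[{"tx":0,"ty":0,"tz":0.4,"twist":0,"grip":0},{"tx":0,"ty":0,"tz":0.2,"twist":0,"grip":0},{"tx":0,"ty":0,"tz":0,"twist":0,"grip":0}]'
python3 look.py pics/p10.png 180 170 80 60
```

```text
time: 11.88
tool_pos: [0.5475, -0.1067, 0.0735]
ee_rot: [-3.14, 0.0, 1.092]
wrist_force: [0.1, 0.6, -0.2]
width: 0.0006
time: 12.25
tool_pos: [0.548, -0.1069, 0.0682]
ee_rot: [-3.141, -0.0, 1.092]
wrist_force: [0.9, -0.1, -0.2]
width: 0.0006
t 12.25 meter mm x,y,z [  0.1 -89.4  68.2] rpy [-180.    -0.    62.6] F [ 0.9 -0.1 -0.2] w 0.0005993283686239515 q [-0.29  0.16  1.53  0.    1.45  0.18]
```

View pics/p10.png

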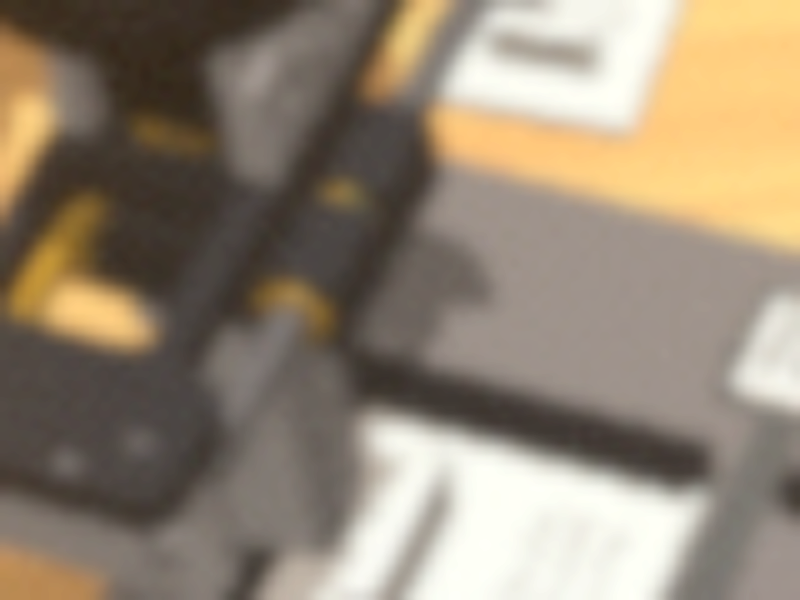

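```bash
python3 -m crank '[{"tx":0,"ty":0,"tz":0.2,"twist":0,"grip":0},{"tx":0.4,"ty":0,"tz":0,"twist":0,"grip":0},{"tx":0.4,"ty":0,"tz":0,"twist":0,"grip":0},{"tx":0.4,"ty":0,"tz":0,"twist":0,"grip":0},{"tx":0,"ty":0,"tz":0,"twist":0,"grip":0}]';python3 -m crank '[{"tx":0.4,"ty":0,"tz":0,"twist":0,"grip":0},{"tx":0.4,"ty":0,"tz":0,"twist":0,"grip":0},{"tx":0.4,"ty":0,"tz":0,"twist":0,"grip":0}]'
python3 look.py pics/p11.png 160 160 120 90
```

```text
time: 12.92
tool_pos: [0.5538, -0.0958, 0.0664]
ee_rot: [-3.142, -0.0, 1.093]
wrist_force: [-0.9, -0.6, -0.3]
width: 0.001
time: 13.3
tool_pos: [0.5592, -0.0855, 0.0664]
ee_rot: [-3.142, 0.0, 1.092]
wrist_force: [-0.1, -1.5, -0.5]
width: 0.0
t 13.3 meter mm x,y,z [  0.2 -65.2  66.4] rpy [-180.     0.    62.6] F [-0.1 -1.5 -0.5] w 4.994384077328497e-05 q [-0.25  0.18  1.52 -0.    1.45  0.23]
```

View pics/p11.png

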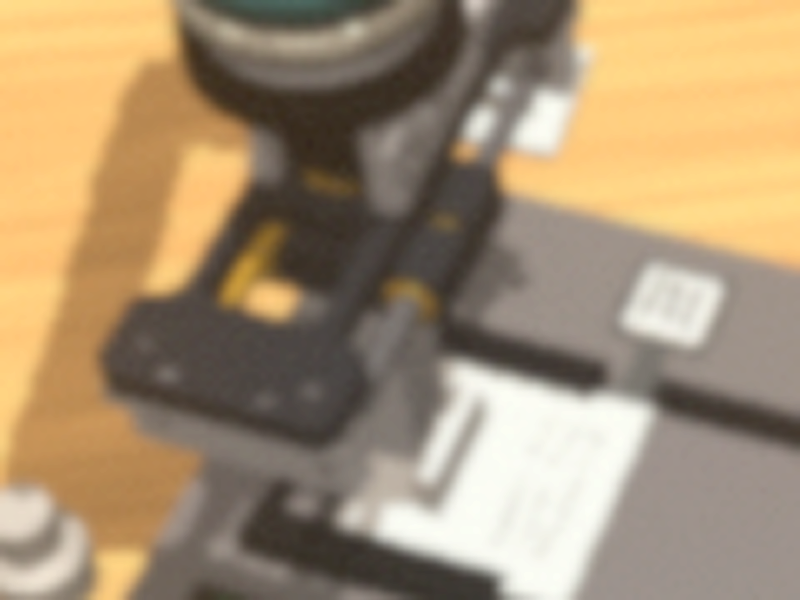

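```bash
python3 -m crank '[{"tx":0.6,"ty":0,"tz":0,"twist":0,"grip":0},{"tx":0.6,"ty":0,"tz":0,"twist":0,"grip":0},{"tx":0.6,"ty":0,"tz":0,"twist":0,"grip":0},{"tx":0.6,"ty":0,"tz":0,"twist":0,"grip":0},{"tx":0.6,"ty":0,"tz":0,"twist":0,"grip":0},{"tx":0.6,"ty":0,"tz":0,"twist":0,"grip":0},{"tx":0.6,"ty":0,"tz":0,"twist":0,"grip":0}]';python3 -c "from h import *;state()"
```

```text
time: 14.22
tool_pos: [0.5787, -0.048, 0.0664]
ee_rot: [3.142, -0.0, 1.092]
wrist_force: [-0.9, -0.9, 0.6]
width: 0.0006
t 14.225 meter mm x,y,z [  0.2 -23.   66.4] rpy [180.   -0.   62.6] F [-0.9 -0.9  0.6] w 0.0005941149518932961 q [-0.18  0.21  1.48  0.    1.45  0.3 ]
```

```bash
python3 -m crank '[{"tx":0.6,"ty":0,"tz":0,"twist":0,"grip":0},{"tx":0.6,"ty":0,"tz":0,"twist":0,"grip":0},{"tx":0.6,"ty":0,"tz":0,"twist":0,"grip":0},{"tx":0.6,"ty":0,"tz":0,"twist":0,"grip":0},{"tx":0.6,"ty":0,"tz":0,"twist":0,"grip":0},{"tx":0.6,"ty":0,"tz":0,"twist":0,"grip":0},{"tx":0.4,"ty":0,"tz":0,"twist":0,"grip":0}]';python3 look.py pics/p12.png 180 160 160 115
```

```text
time: 15.1
tool_pos: [0.597, -0.0125, 0.0664]
ee_rot: [-3.142, -0.0, 1.092]
wrist_force: [-0.6, -2.2, 0.6]
width: 0.0006
t 15.1 meter mm x,y,z [ 0.2 17.  66.4] rpy [-180.    -0.    62.6] F [-0.6 -2.2  0.6] w 0.0006281157050299725 q [-0.12  0.25  1.44  0.    1.46  0.36]
```

View pics/p12.png

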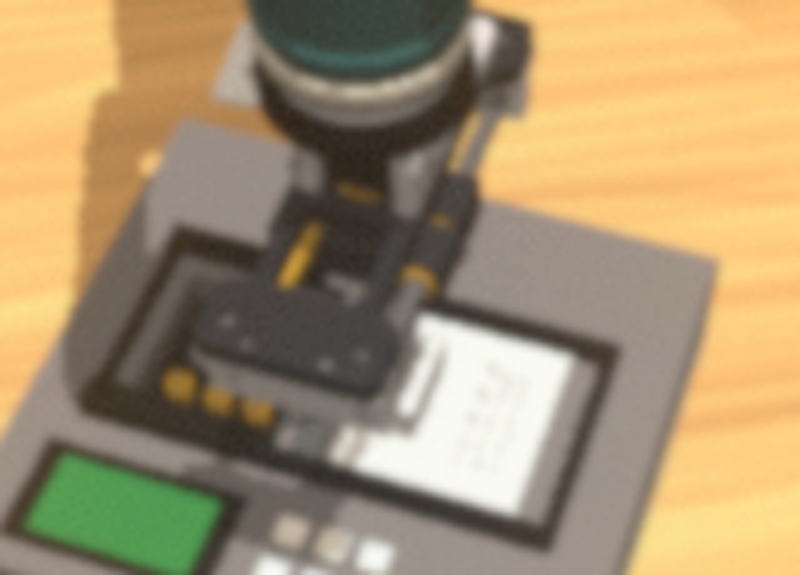

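```bash
python3 -m crank '[{"tx":0.3,"ty":0,"tz":0,"twist":0,"grip":0},{"tx":0.3,"ty":0,"tz":0,"twist":0,"grip":0},{"tx":0.2,"ty":0,"tz":0,"twist":0,"grip":0}]'|grep -E "pos|force";python3 -m crank '[{"tx":0.2,"ty":0,"tz":0,"twist":0,"grip":0},{"tx":0,"ty":0,"tz":0,"twist":0,"grip":0}]'|grep -E "pos|force"; python3 look.py pics/p13.png 180 160 160 115
```

```text
tool_pos: [0.6006, -0.0057, 0.0663]
wrist_force: [-0.6, -1.0, -0.1]
tool_pos: [0.6016, -0.0037, 0.0663]
wrist_force: [0.5, -0.5, 0.6]
t 15.775 meter mm x,y,z [ 0.2 27.  66.3] rpy [-180.    -0.    62.6] F [ 0.5 -0.5  0.6] w 0.0006239765370822318 q [-0.1   0.25  1.43  0.    1.46  0.38]
```

View pics/p13.png

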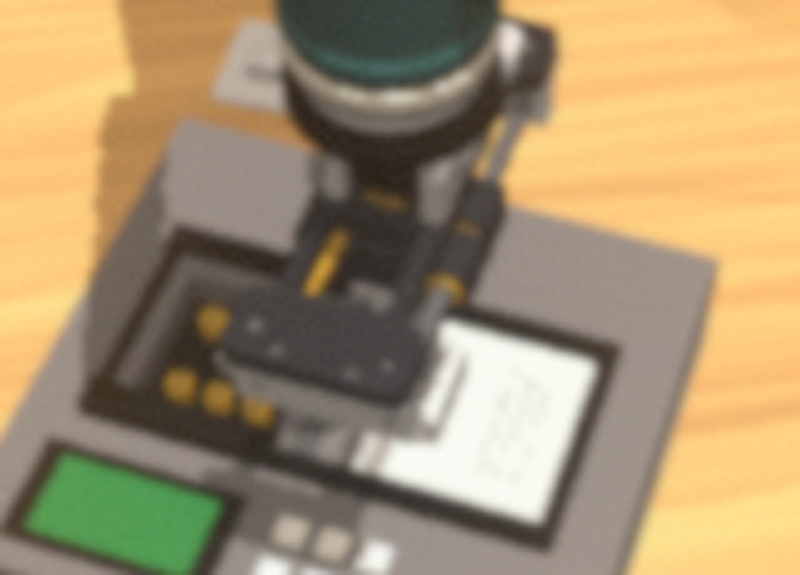

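```bash
python3 -m crank '[{"tx":-0.5,"ty":0,"tz":0,"twist":0,"grip":0},{"tx":-0.7,"ty":0,"tz":0,"twist":0,"grip":0},{"tx":0,"ty":0,"tz":-2,"twist":0,"grip":0},{"tx":0,"ty":0,"tz":-4,"twist":0,"grip":0},{"tx":0,"ty":0,"tz":-5,"twist":0,"grip":0},{"tx":0,"ty":0,"tz":-3,"twist":0,"grip":0},{"tx":0,"ty":-4,"tz":0,"twist":0,"grip":0},{"tx":0,"ty":-5,"tz":0,"twist":0,"grip":0},{"tx":2,"ty":-5,"tz":0,"twist":0,"grip":0},{"tx":4,"ty":-4,"tz":0,"twist":0,"grip":0},{"tx":5,"ty":-3,"tz":0,"twist":0,"grip":0},{"tx":5,"ty":-2,"tz":0,"twist":0,"grip":0}]'; python3 -m crank '[{"tx":5,"ty":-3,"tz":0,"twist":0,"grip":0},{"tx":5,"ty":-3,"tz":0,"twist":0,"grip":0},{"tx":3,"ty":-2,"tz":0,"twist":0,"grip":0},{"tx":0,"ty":0,"tz":0,"twist":0,"grip":0},{"tx":0,"ty":0,"tz":0,"twist":0,"grip":0}]'
python3 - <<'E'
from h import *
from bench import cams
import cv2
state()
t=cams.snapshot('top');s=cams.snapshot('scene')
a=t['frame'][120:280,225:385,::-1];b=s['frame'][170:320,160:310,::-1]
cv2.imwrite('pics/f1.png',cv2.convertScaleAbs(np.hstack([cv2.resize(a,(400,400)),cv2.resize(b,(400,400))]),alpha=1.5))
for n,p in(('top',t),('scene',s)):
    for q in('cover','weight','adapter','screwdriver','tab'):
        for r in cams.outline_of(p,q):
            c=r['centre'];w=back(p,c,.077);d=w[:2]-P[:2];k,e=np.cos(P[2]),np.sin(P[2])
            print(n,q,round(r['conf'],2),np.round(c,1),'meter',np.round(1e3*np.array([k*d[0]+e*d[1],-e*d[0]+k*d[1]])))
E
```

```text
time: 17.32
tool_pos: [0.4649, 0.2346, 0.2071]
ee_rot: [3.14, -0.001, 1.092]
wrist_force: [1.3, -0.8, -0.2]
width: 0.0005
time: 17.95
tool_pos: [0.4545, 0.3846, 0.2063]
ee_rot: [3.141, 0.001, 1.092]
wrist_force: [-1.0, 0.6, 0.7]
width: 0.0003
t 17.95 meter mm x,y,z [-308.9  304.1  206.3] rpy [180.    0.   62.5] F [-1.   0.6  0.7] w 0.00029915594743270136 q [ 0.61  0.19  1.23 -0.    1.73  1.09]
top cover 0.73 [282.7 185.1] meter [ 4. 56.]
top cover 0.63 [304.9 299.6] meter [-219. -124.]
top cover 0.63 [394.6 166.2] meter [ 179. -169.]
top weight 0.65 [248.7 137.6] meter [ 70. 190.]
top adapter 0.7 [374.7 219.8] meter [  35. -185.]
top screwdriver 0.96 [348.9 151.3] meter [159. -50.]
top tab 0.55 [288.4 227.7] meter [-84.  -7.]
scene cover 0.88 [129.3 307.4] meter [ 218. -153.]
scene cover 0.86 [235.7 175. ] meter [-149.  -91.]
scene cover 0.79 [273.8 246.6] meter [10. 58.]
scene weight 0.78 [327.8 309.5] meter [107. 195.]
scene screwdriver 0.69 [193.3 318.2] meter [200. -32.]
scene tab 0.54 [256.2 205.1] meter [-80. -14.]
```

View pics/f1.png

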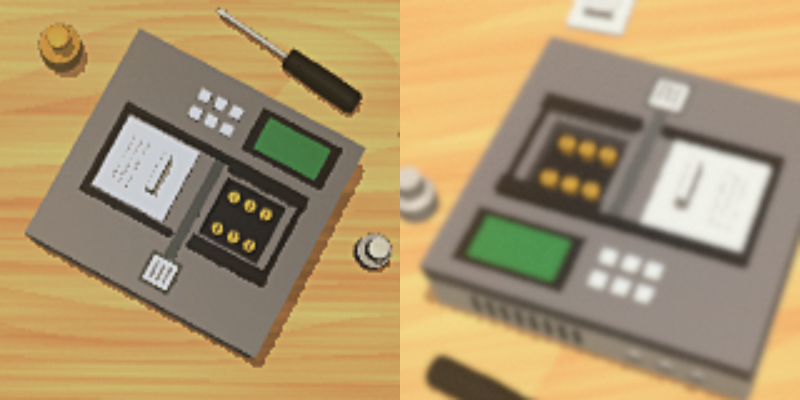

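```bash
python3 -c "
from bench import ticket;print(ticket.close_job())"
```

```text
the job is handed in; nothing more can be done
None
```

The terminal compartment is open, and I handed the job in at about 18 s of the 40 s allowed.

**What I did:** I pressed the snap tab with the closed fingertips until it hit its stop. The fingers felt about 3 N while it moved over roughly 10 mm, then the force rose to 18 N at the stop. I then pushed the cover's rib along the rails for about 108 mm, at about 2 N or less, and backed the hand off and up.

**Final checks:**
- **Cover:** both cameras show it lying flat on the free half. The outlines put its centre at about y = 56 to 58 mm, against roughly 52 mm worked out from the hand's travel. Either way it is well off its seat.
- **Terminals and tab:** all six terminals are exposed, and the catch bar is below the deck.
- **Other things:** the weight, adapter and screwdriver show where they were in the first pictures. The detector missed the adapter in the last scene picture, but it is visible there.
- **Hand:** it ended about 20 cm above the table and off to the side, with no contact force.

**What disagreed:** with the stated tip length (11 mm ahead of the TCP), the fingertips should have reached the tab pad with the TCP at about 95 mm. Contact came at about 67 mm, so the tips were effectively about 26 mm shorter. I noticed this because there was no force and from the picture, and I used the felt contact height for everything after that.

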